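Flip open the wide capsule caddy

TASK

Two white capsule caddies with wooden rocker lids stand on the worktop. Press down the steel thumb tab of the wide one until its lid has tipped fully up, and leave it standing open. Leave the narrow caddy shut and the espresso cup standing where it is.

Things in the scene. Friction and masses are not known exactly. Their poses are not given: they have to be found in the camera images.
- wide_tab (a point): Steel thumb tab of the wide caddy, jutting from its front: 24 mm wide, 4 mm thick, 54 mm out from the hinge, bent up 20 deg while shut. Origin: mid-width on its upper face, 36 mm level from the hinge, 95 to 131 mm above the worktop when shut. x axis points across the hinge to the lid, level when shut; y along the hinge. Press straight down here: 3 to 6 N, 25 to 35 mm deep.
- wide_lid (a joint): Oak lid of the wide caddy (fixed white box 70 mm deep, 90 wide, 71 high, on an oak plinth of 4 to 40 mm, aslant near the sink's left front corner), one piece with the tab, hinged at the box's front top edge. Rad: 0 shut, grows as the tab goes down and the lid behind it tips up, 0.9 fully open (firm stop). Starts 0 to 0.08. Stiff hinge: stays where it is left.
- narrow_lid (a joint): Oak lid of the narrow caddy (box 70 mm deep, 55 wide, 71 high, with a plinth and an equal tab) farther left; same build and values, starts 0 to 0.08. To be left shut.
- espresso_cup: Loose small plain white cup with a handle, about 58 x 87 x 51 mm, on the worktop to the right of the wide caddy, in front of the sink; origin at the centre of its underside, z up. To be left standing in place.
Things that resemble listed ones, but are neither listed nor needed, are in the scene too. What is shaped like the espresso_cup but pink or purple is not meant.

How it is judged:
By the outcome, as a careful person would: the job done as asked, in the order asked, and still so for the second after the job is handed in, with the robot touching nothing.
It also fails if it takes over 26 s, if anything falls off the work surface, if the arm or the gripper's body presses on something with over 40 N, if the wrist force passes 120 N, or if a joint passes its speed limit or range.

ROBOT

A 6-joint arm with a two-finger parallel gripper is mounted at the origin on a cart in front of the work surface, level with it; the furniture and walls round the work are solid. World frame = base frame: x ahead of the robot, y to its left, z up, the work surface at z = 0. Lengths are in m, angles in rad, forces in N, time in s.
With the tool pointing down it reaches from about 0.225 to 0.875 m from the base axis. Payload 3.4 kg.
Tool frame: the origin (TCP) lies between the finger pads; the fingertips stand 11 mm ahead of it and the grasp point (between the pads) lies 8 mm behind it; z points along the fingers, y is the line along which they close (so a half turn about z gives the same grasp; the last joint's range is limited). The gripper opens to 85 mm and grips with 20 to 120 N. Pads are 22 mm wide; open, the fingers measure 114 mm over their backs; the gripper's body (76 mm by 85 mm) begins 54 mm behind the grasp point. The pads swing forward as they close: fully open they stand 13 mm farther back than shut.
Start: joints at [-1.269, 0.276, 1.505, -0, 1.361, -0.121], TCP at [0.236, -0.524, 0.242] pointing down, gripper open.
Joint ranges: [-2.89, 2.89], [-0.75, 2.08], [0.22, 2.7], [-1.18, 4.32], [0.11, 2.71], [-2.7, 2.7]. Speed limits (rad/s): [2.57, 2.57, 3.14, 3.14, 3.14, 3.14].

INTERFACE

Orientations are given as a unit quaternion [w, x, y, z].
In Python, from rig import manip, imaging gives the robot as it stands. The module is installed in compiled form; this text tells all that it offers.
- The arm moves only by the tool jog_arm, never from a script. Its argument "deltas" is one flat list of numbers, 7 for each row, row after row: the turn, a rotation vector about the world's x, y, z in degrees, then the shift along the world's x, y, z in mm, then the opening, from 0 (shut) to 1 (fully open). In form: [ax, ay, az, tx, ty, tz, gripper, ax, ay, az, tx, ty, tz, gripper, ...]. A call has 1 to 20 rows; each row is the pose to reach, as a shift and turn from the pose commanded when the call began; what a row does not reach only later rows make up. A row lasts 1/10 s, in which the tool goes at most 50 mm and 8.59 degrees, less where a joint would pass 70% of its speed; a pose out of reach is approached as far as the arm can. A call with a gripper value outside its range is refused whole. The fingers move at their own pace and stop on an object; "grip_force" is the grip in N (left out, the last holds). Time passes only in rows, so rows that repeat a pose let the fingers close. It gives the time, the measured TCP pose, the force, the opening and the grip force at its end, in the units of the state.
- manip.get_state(): the state, without advancing time (a new reading comes with each control period).
- imaging.get_image(name): name is "scene" or "top" or "wrist"; returns the picture (420x560x3 uint8, blue, green, red); there is no depth.
- imaging.calibration(name): a dict with "mtx" (3x3 intrinsics, pixels), "dist" ([k1, k2, p1, p2, k3] as OpenCV has them; the pictures are not rectified), "cam_to_world" (4x4, takes a point from camera to world coordinates). Camera axes: x right, y down, z forward; pixel columns grow to the right and rows downward; lengths in m; the calibration is good to about 2 mm. A picture is of the moment at which its call begins: read the wrist's pose just before it. calibration takes no time and is no camera call; for the wrist camera it gives the pose at the moment of the call.
- manip.sign_off(): hands the job in; it is judged then, once.
The state is a dict: "clock": time; "qpos": joint angles; "qd": joint speeds; "effort": joint torques, N m; "position": TCP position; "ee_rot": TCP orientation; "contact_force": force on the tool from outside, world axes, zero at the start; "moment": the same for the moment, N m; "width": finger opening in m; "gripper_force": force on a finger pad.
Only numpy, scipy, OpenCV 4.12 (cv2) and the standard library are available. Lean on these libraries where they do the work, as an engineer would, in place of code of your own. Each camera call takes 0.05 s, during which the arm holds its last target. There are 200 camera calls.

## Working session

There is one attempt and no reset: what is moved stays moved. The work goes in short steps, Python scripts to look and compute and a tool call to move; the robot and the scene stay as the last step left them, time stands still between calls to the robot, and variables do not carry over. Pictures are saved under pics/ and viewed, at most 10 in all, crops included, and the job is handed in when it is done.

Besides the shell and the picture viewer there is one more tool, called after "Call:" in YAML: its name, and indented under it one key for each argument. jog_arm: Moves the arm, as the interface text tells. Its arguments: {"type":"object","properties":{"deltas":{"type":"array"},"grip_force":{"type":"number"}},"required":["deltas"]}

```bash
mkdir -p pics; python3 - <<'E'
from rig import manip, imaging
import cv2, numpy as np
for n in ("scene","top"):
    im=imaging.get_image(n); cv2.imwrite(f"pics/{n}0.png",im)
    c=imaging.calibration(n); print(n,np.round(c["mtx"],1).tolist(),np.round(c["cam_to_world"],3).tolist(),c["dist"])
s=manip.get_state(); print(s["clock"],s["position"],s["ee_rot"],s["contact_force"])
E
```

```text
scene [[470.9, 0.0, 282.4], [0.0, 470.9, 201.8], [0.0, 0.0, 1.0]] [[0.671, -0.492, 0.554, -0.247], [-0.741, -0.443, 0.505, -0.946], [-0.003, -0.75, -0.662, 0.919], [0.0, 0.0, 0.0, 1.0]] [-0.05833184  0.          0.          0.          0.        ]
top [[490.1, 0.0, 276.5], [0.0, 490.1, 205.8], [0.0, 0.0, 1.0]] [[0.225, -0.936, 0.27, 0.062], [-0.974, -0.216, 0.063, -0.408], [-0.001, -0.278, -0.961, 1.402], [0.0, 0.0, 0.0, 1.0]] [0.01319862 0.         0.         0.         0.        ]
0.1 [ 0.23578703 -0.52394139  0.24153816] [-8.11169567e-04  9.77735209e-01  2.09840886e-01 -7.97335480e-05] [ 0.02299576 -0.505051    0.27490811]
```

View pics/scene0.png

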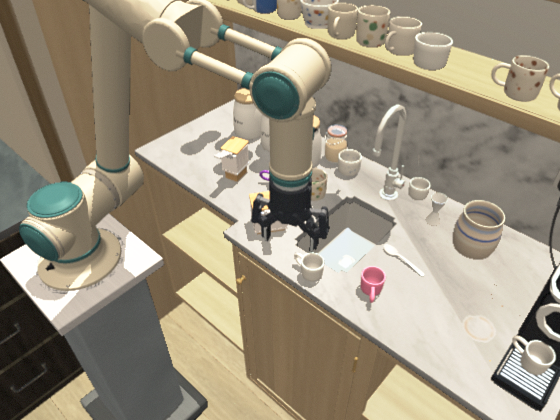

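View pics/top0.png

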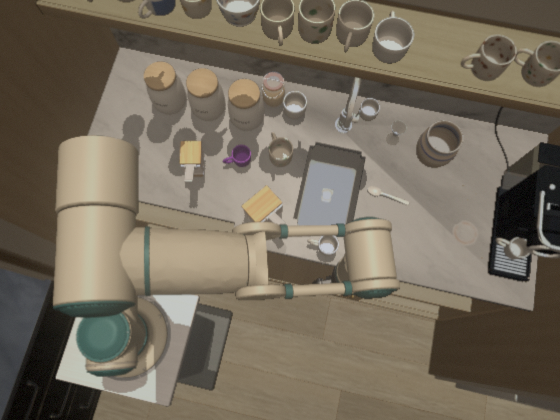

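Scene view: the narrow caddy is at about (235,158), the wide one hides behind the gripper at (265,205), and the white cup is at (311,267). Top view: the narrow lid is at (190,153), the wide lid at (262,205) with its tab near (278,222), and the cup at (325,245). I'll zoom in on the top view.

```bash
python3 - <<'E'
import cv2
im=cv2.imread("pics/top0.png")[170:270,220:350]
cv2.imwrite("pics/c1.png",cv2.resize(im,None,fx=6,fy=6,interpolation=cv2.INTER_CUBIC))
E
```

```text
(no output)
```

View pics/c1.png

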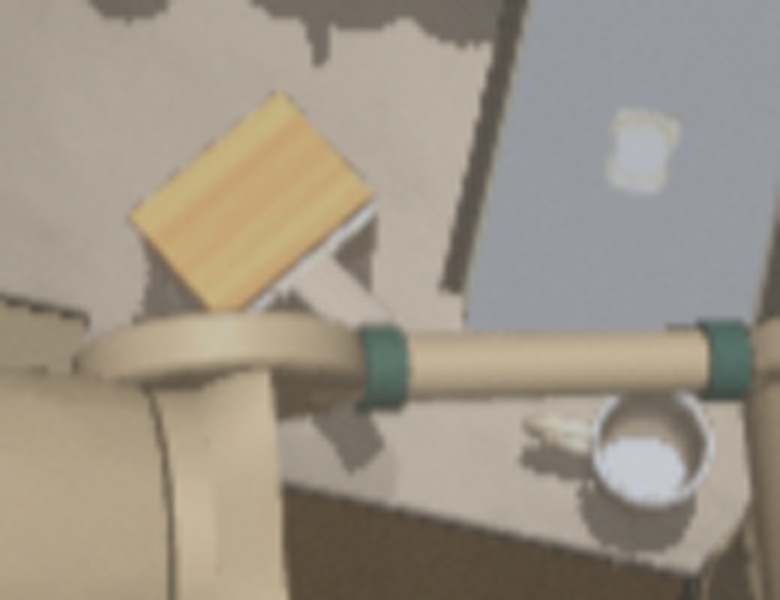

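The crop shows the wide lid's corners at crop px (280,92), (373,192), (228,312) and (132,215). The tab leaves the front edge at about (325,275), pointing down and right, and is then hidden by the arm. Next I'll get rough positions and a wrist view.

```bash
cat > h.py <<'E'
import numpy as np, cv2
from rig import manip, imaging
def ray(c,uv):
    n=cv2.undistortPoints(np.array(uv,float).reshape(-1,1,2),c["mtx"],c["dist"]).reshape(-1,2)
    T=c["cam_to_world"]; d=np.c_[n,np.ones(len(n))]@T[:3,:3].T
    return T[:3,3],d/np.linalg.norm(d,axis=1)[:,None]
def onz(c,uv,z):
    o,d=ray(c,uv); return o+d*((z-o[2])/d[:,2])[:,None]
def tri(c1,u1,c2,u2):
    o1,d1=ray(c1,u1); o2,d2=ray(c2,u2); out=[]
    for a,b in zip(d1,d2):
        s=np.linalg.lstsq(np.c_[a,-b],o2-o1,rcond=None)[0]
        p,q=o1+a*s[0],o2+b*s[1]; out.append(np.r_[(p+q)/2,np.linalg.norm(p-q)])
    return np.array(out)
E
python3 - <<'E'
from h import *
c=imaging.calibration("top")
k=np.array([(280,92),(373,192),(228,312),(132,215),(325,275)],float)
uv=(k+.5)/6-.5+[220,170]
print(onz(c,uv,.11).round(3)); print("cup",onz(c,[(325.5,245)],.05).round(3))
w=imaging.calibration("wrist"); print(w["mtx"].round(1).tolist(),w["cam_to_world"].round(3).tolist())
cv2.imwrite("pics/w0.png",imaging.get_image("wrist"))
E
```

```text
[[ 0.478 -0.281  0.11 ]
 [ 0.44  -0.334  0.11 ]
 [ 0.37  -0.283  0.11 ]
 [ 0.405 -0.229  0.11 ]
 [ 0.397 -0.321  0.11 ]]
cup [[ 0.362 -0.478  0.05 ]]
[[352.0, 0.0, 283.2], [0.0, 352.0, 207.8], [0.0, 0.0, 1.0]] [[0.41, -0.865, -0.288, 0.31], [-0.912, -0.39, -0.128, -0.491], [-0.001, 0.315, -0.949, 0.374], [0.0, 0.0, 0.0, 1.0]]
```

View pics/w0.png

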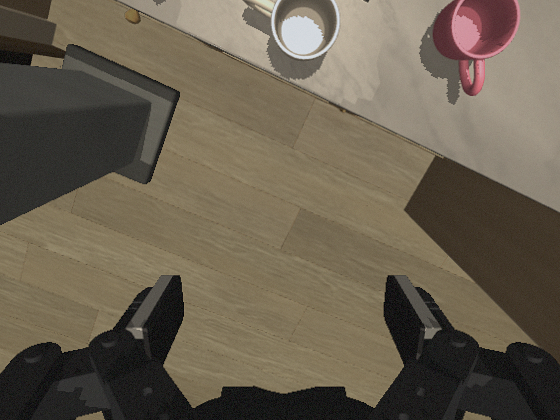

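Wrist view: only the cup, at about (305,25), and the pink mug show; the caddy is out of view. I'll move high over the tab, turn 30° to face the lid, and close the fingers.

Call:
jog_arm:
  deltas: [0,0,4,16,20,20,0,0,0,9,36,45,40,0,0,0,14,60,75,50,0,0,0,19,90,110,50,0,0,0,24,115,145,50,0,0,0,28,135,165,50,0,0,0,30,144,179,50,0,0,0,30,144,179,50,0,0,0,30,144,179,50,0]

```text
clock: 1.05
position: [0.3797, -0.3456, 0.2922]
ee_rot: [0.0, 0.89, 0.456, -0.0]
contact_force: [0.6, -0.7, 1.4]
width: -0.0003
gripper_force: 0.0
```

```bash
python3 - <<'E'
from h import *
s=manip.get_state(); print(s["clock"],s["position"],s["qd"].round(3),s["width"])
c=imaging.calibration("wrist"); im=imaging.get_image("wrist"); cv2.imwrite("pics/w1.png",im); np.savez("w1.npz",**c)
cv2.imwrite("pics/s1.png",imaging.get_image("scene"))
E
```

```text
1.05 [ 0.37969355 -0.34559495  0.29216617] [-0.023  0.004 -0.006 -0.001  0.002  0.001] -0.0002526793714532755
```

View pics/w1.png

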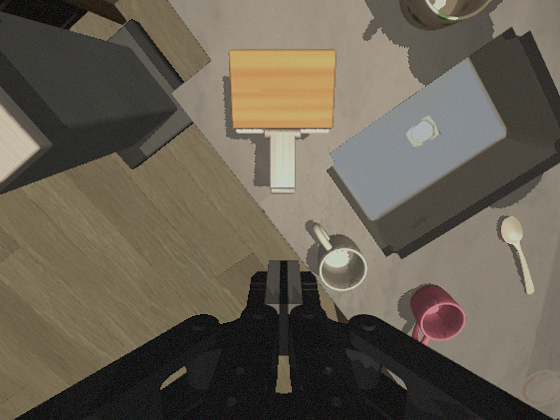

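View pics/s1.png

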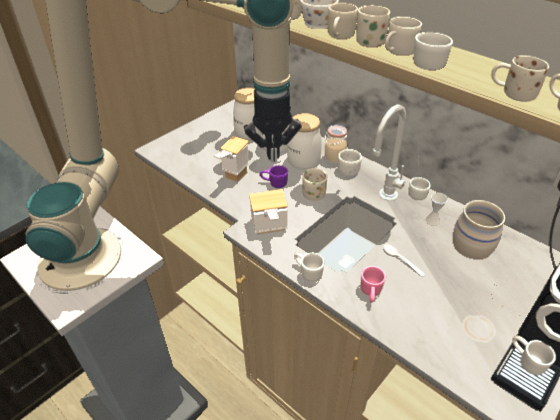

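The wrist view is square to the caddy: lid corners near (230,50), (335,50), (334,128) and (234,128), and the tab from row 137 to its tip at row 190, columns 270–296. The scene view shows the wide caddy clear at (268,210), shut. Next I'll triangulate.

```bash
python3 - <<'E'
from h import *
t=imaging.calibration("top"); w=dict(np.load("w1.npz"))
def quad(im,roi):
    x0,y0,x1,y1=roi; h=cv2.cvtColor(im[y0:y1,x0:x1],cv2.COLOR_BGR2HSV)
    m=cv2.inRange(h,(8,85,120),(30,255,255)); m=cv2.morphologyEx(m,cv2.MORPH_OPEN,np.ones((3,3)))
    k=max(cv2.findContours(m,0,2)[0],key=cv2.contourArea); q=cv2.approxPolyDP(cv2.convexHull(k),5,True)
    return q.reshape(-1,2)+[x0,y0]
W=quad(cv2.imread("pics/w1.png"),(215,35,350,131)); print(W.tolist())
print(quad(cv2.imread("pics/top0.png"),(235,180,290,222)).tolist())
k=np.array([(280,92),(373,192),(228,312),(132,215)],float); U=(k+.5)/6-.5+[220,170]
wp=np.array([(335,50),(333.5,128),(233,128),(230,50)],float)
P=tri(t,U,w,wp); print(P.round(4)); print(np.linalg.norm(P[:,:3]-np.roll(P[:,:3],-1,0),axis=1))
for z in (.08,.09,.1,.11,.12): 
    Q=onz(w,wp,z); T=onz(w,[(270,189),(296,189)],z); print(z,np.linalg.norm(Q-np.roll(Q,-1,0),axis=1).round(4),Q[1:3].mean(0).round(4),np.linalg.norm(T[0]-T[1]).round(4),T.mean(0).round(4))
E
```

```text
[[335, 51], [331, 127], [233, 127], [229, 50]]
[[267, 187], [280, 203], [254, 221], [243, 205]]
[[ 4.832e-01 -2.792e-01  9.250e-02  9.000e-04]
 [ 4.451e-01 -3.332e-01  9.440e-02  4.000e-04]
 [ 3.719e-01 -2.806e-01  1.022e-01  2.500e-03]
 [ 4.091e-01 -2.263e-01  9.440e-02  1.000e-03]]
[0.06614206 0.09053995 0.06624772 0.09103033]
0.08 [0.069  0.0965 0.069  0.0945] [ 0.4069 -0.3075  0.08  ] 0.0263 [ 0.3713 -0.3566  0.08  ]
0.09 [0.067  0.0937 0.067  0.0918] [ 0.4075 -0.3067  0.09  ] 0.0256 [ 0.3729 -0.3544  0.09  ]
0.1 [0.065  0.0909 0.065  0.089 ] [ 0.4081 -0.3059  0.1   ] 0.0248 [ 0.3745 -0.3521  0.1   ]
0.11 [0.063  0.0881 0.063  0.0863] [ 0.4087 -0.3051  0.11  ] 0.0241 [ 0.3761 -0.3499  0.11  ]
0.12 [0.061  0.0853 0.061  0.0836] [ 0.4093 -0.3043  0.12  ] 0.0233 [ 0.3777 -0.3477  0.12  ]
```

```bash
python3 - <<'E'
import cv2,numpy as np
a=cv2.resize(cv2.imread("pics/w1.png")[110:210,220:350],None,fx=5,fy=5,interpolation=2)[:, :400]
b=cv2.resize(cv2.imread("pics/s1.png")[185:245,240:300],None,fx=6.6,fy=8.3333,interpolation=2)
cv2.imwrite("pics/c2.png",np.hstack([a,cv2.resize(b,(396,500))]))
E
```

```text
(no output)
```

View pics/c2.png

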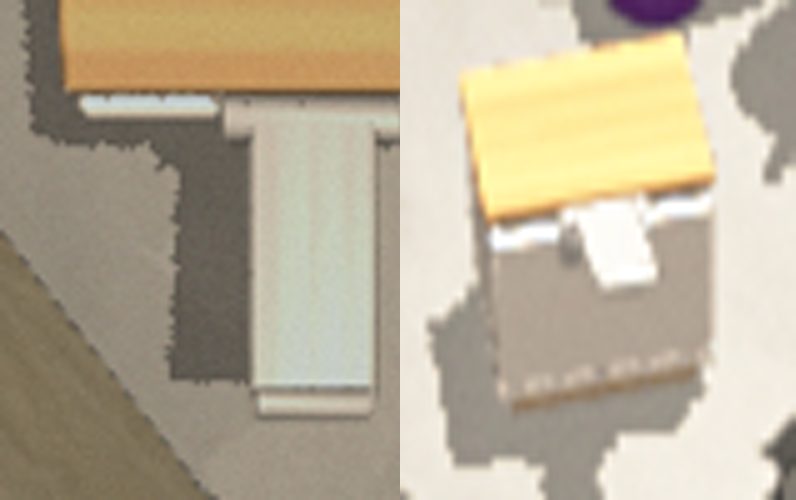

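The crops show the tab tip's upper edge at wrist px (270.3–294.4, 187.6) and at scene px of about (271–278.6, 219).

```bash
python3 - <<'E'
from h import *
s=imaging.calibration("scene"); w=dict(np.load("w1.npz"))
# tip left, tip right, lid front-left, front-right, back-right, back-left
sc=np.array([(605,285),(657,280),(490,220),(715,180),(683,35),(462,72)],float)
S=np.c_[(sc[:,0]-400)/6.6+240-.4,sc[:,1]/8.3333+185-.4]
wc=np.array([(252,388),(372,388),(66,90)],float)/5+[219.6,109.6]
W=np.r_[wc,[(333,128),(335,50),(230,50)]]
print(tri(s,S,w,W).round(4))
for z in (.1,.105,.11): 
    print(z,onz(w,W[:2],z).round(4).tolist(), np.linalg.norm(np.subtract(*onz(w,W[:2],z))))
E
```

```text
[[ 0.3674 -0.344   0.1036  0.0036]
 [ 0.3846 -0.3568  0.1017  0.0011]
 [ 0.3702 -0.2797  0.0891  0.0021]
 [ 0.445  -0.3339  0.0885  0.0006]
 [ 0.4837 -0.2796  0.0935  0.0024]
 [ 0.4093 -0.2261  0.0945  0.0005]]
0.1 [[0.3655, -0.3435, 0.1], [0.384, -0.3568, 0.1]] 0.022871526741760708
0.105 [[0.3664, -0.3425, 0.105], [0.3847, -0.3557, 0.105]] 0.022518949514867083
0.11 [[0.3674, -0.3415, 0.11], [0.3854, -0.3545, 0.11]] 0.022166372287973503
```

The tab origin comes out at about (0.3855, −0.3365, 0.097), with the hinge at z ≈ 0.084. I'll descend to just above it, nudged toward the lid.

Call:
jog_arm:
  deltas: [0,0,0,3,4,-20,0,0,0,0,3,4,-50,0,0,0,0,3,4,-80,0,0,0,0,3,4,-110,0,0,0,0,3,4,-135,0,0,0,0,3,4,-155,0,0,0,0,3,4,-165,0,0,0,0,3,4,-170,0,0,0,0,3,4,-170,0]

```text
clock: 2.05
position: [0.3827, -0.342, 0.1222]
ee_rot: [-0.0, 0.89, 0.455, -0.0]
contact_force: [-1.0, -0.3, 0.1]
width: 0.0001
gripper_force: 0.0
```

Call:
jog_arm:
  deltas: [0,0,0,0,0,-3,0,0,0,0,0,0,-6,0,0,0,0,0,0,-9,0,0,0,0,0,0,-12,0,0,0,0,0,0,-15,0,0,0,0,0,0,-18,0,0,0,0,0,0,-20,0,0,0,0,0,0,-20,0]

```text
clock: 2.85
position: [0.3831, -0.3414, 0.102]
ee_rot: [-0.0, 0.89, 0.456, 0.0]
contact_force: [-0.0, -0.1, 0.7]
width: 0.0
gripper_force: 0.4
```

Call:
jog_arm:
  deltas: [0,0,0,0,0,-2,0,0,0,0,0,0,-4,0,0,0,0,0,0,-6,0,0,0,0,0,0,-8,0,0,0,0,0,0,-10,0]

```text
clock: 3.35
position: [0.3829, -0.3415, 0.0923]
ee_rot: [0.0, 0.89, 0.456, 0.0]
contact_force: [-1.6, -1.2, 3.2]
width: -0.0001
gripper_force: 2.0
```

```bash
python3 - <<'E'
from h import *
s=manip.get_state(); print(s["position"],s["contact_force"])
a=cv2.resize(imaging.get_image("scene")[150:270,210:340],(520,480),interpolation=2)
b=cv2.resize(imaging.get_image("wrist"),(280,210)); b=np.vstack([b,np.zeros((270,280,3),np.uint8)])
cv2.imwrite("pics/c3.png",np.hstack([a,b]))
E
```

```text
[ 0.38293608 -0.34154602  0.09225063] [-1.5851358  -1.16279917  3.21020691]
```

View pics/c3.png

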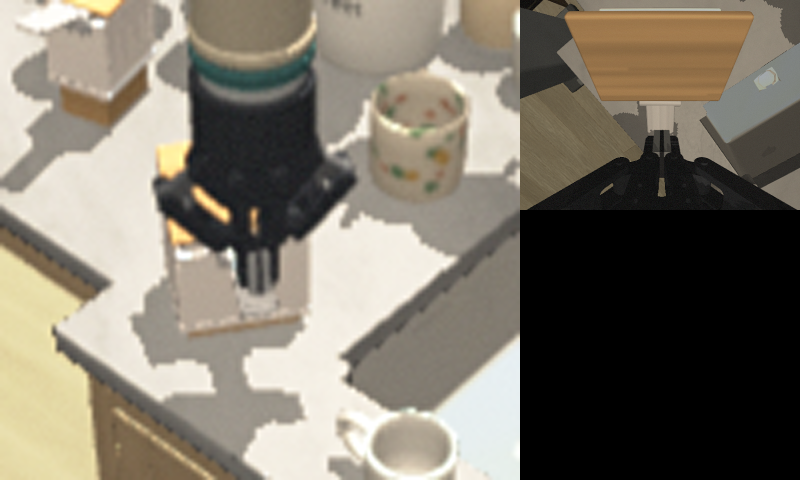

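The pads are on the tab, the lid is partly raised (wide at the back in the wrist inset), and the cup is untouched. I'll keep pressing until the stop shows in the force.

Call:
jog_arm:
  deltas: [0,0,0,0,0,-2,0,0,0,0,0,0,-4,0,0,0,0,0,0,-6,0,0,0,0,0,0,-8,0,0,0,0,0,0,-10,0]

```text
clock: 3.95
position: [0.383, -0.341, 0.0821]
ee_rot: [-0.0, 0.89, 0.456, 0.0]
contact_force: [0.5, 1.0, 10.6]
width: -0.0001
gripper_force: 4.3
```

Call:
jog_arm:
  deltas: [0,0,0,0,0,-1,0,0,0,0,0,0,-2,0,0,0,0,0,0,-3,0]

```text
clock: 4.25
position: [0.3832, -0.3411, 0.0817]
ee_rot: [0.0, 0.89, 0.456, 0.0]
contact_force: [-2.1, 6.0, 28.3]
width: -0.0001
gripper_force: 11.5
```

It's against the firm stop: the force is up to 28 N with no further travel. I'll retreat up, slightly away from the lid.

Call:
jog_arm:
  deltas: [0,0,0,0,0,4,0,0,0,0,-1,-2,10,0,0,0,0,-3,-4,25,0,0,0,0,-3,-4,50,0,0,0,0,-3,-4,85,0,0,0,0,-3,-4,125,0,0,0,0,-3,-4,165,0,0,0,0,-3,-4,200,0,0,0,0,-3,-4,220,0,0,0,0,-3,-4,220,0,0,0,0,-3,-4,220,0]

```text
clock: 5.35
position: [0.3795, -0.3452, 0.2983]
ee_rot: [-0.001, 0.89, 0.456, -0.0]
contact_force: [-1.3, 0.4, -0.2]
width: -0.0001
gripper_force: 0.0
```

```bash
python3 - <<'E'
from h import *
s=manip.get_state(); print(s["clock"],s["position"],s["contact_force"])
a=cv2.resize(imaging.get_image("scene")[120:290,200:330],(400,523),interpolation=2)
b=cv2.resize(imaging.get_image("wrist"),(400,300)); b=np.vstack([b,np.zeros((223,400,3),np.uint8)])
cv2.imwrite("pics/c4.png",np.hstack([a,b]))
E
```

```text
5.35 [ 0.37950681 -0.34515742  0.29833044] [-1.29270684  0.4262014  -0.2173981 ]
```

View pics/c4.png

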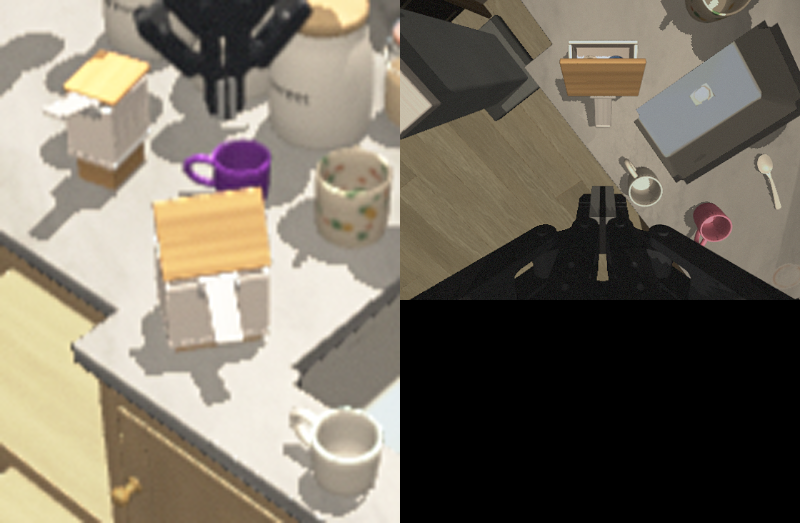

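The wide lid stands fully tipped up and its tab is down. The narrow caddy is shut, the cup is in place, and the arm is clear.

```bash
python3 -c "
from rig import manip; print(manip.sign_off())"
```

```text
the job is handed in; nothing more can be done
None
```

The wide caddy's lid is pressed fully open against its stop and left standing, the narrow caddy is still shut, the cup is where it was, and the job was handed in at about 5.5 s.

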